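Post a spent fuse through the spring flap

TASK

A spent fuse lies across the two rails on the ledge of the grey drop box. Push the box's self-closing flap down with one finger and, while that finger holds it open, push the fuse along the rails and over the edge into the box with the other finger, without gripping or lifting it and without sliding it onto the shut flap. Then draw the fingers out so that the flap springs shut; leave the dish and the scraper where they are.

Things in the scene. Friction and masses are not known exactly. Their poses are not given: they have to be found in the camera images.
- dropbox: Grey sheet-metal drop box fixed to the shelf, 265 x 124 mm, deck 160 mm above the shelf. Origin on the shelf under the middle of the ledge's edge; z up, x the way the fuse is pushed (ledge to mouth), y across. Ledge: x -115 to 0 mm. Mouth: x 0 to 130 mm, 104 mm wide, covered by the flap; then a strip of deck to x = 150. Hollow inside, floor at z = 6 mm, also under the ledge
- ledge_edge (a point): Middle of the ledge's edge at deck height (box x = 0, z = 160 mm), axes as the box. The ledge is two flat level rails, y from 20 to 57 mm on either side, with a trough between them. Low side guides rise 12 mm above the rails at y = 53 to 57 mm on either side
- trough (a point): Middle of the floor of the trough between the rails (box x = -57, z = 116 mm). The trough is 40 mm wide (y -20 to 20), 44 mm deep, 110 mm long along x, open above and at the mouth end: a fingertip can run along it behind the fuse, below the rails, while the other fingertip is equally deep in the mouth, ahead of the fuse
- flap (a joint): The flap: a flat black plastic plate 127 x 104 x 4 mm that covers the mouth, flush with the rails. It is hinged at the mouth's far end (box x = 130 mm, z = 160 mm) and its free edge lies next to the ledge. Value in rad: 0 = shut (level), growing as the flap swings down into the box, at most 1.3. A spring shuts it: about 0.13 N m to start it, 0.2 N m at 1 rad
- flap_edge (a point): Middle of the flap's free edge, on its upper face (box x = 1 mm, z = 160 mm when shut); it turns with the flap
- fuse: Spent fuse: a white ceramic block with steel end caps, 30 mm (x, along the push) x 68 mm (y, across the rails) x 18 mm high, with a 12 mm copper blade sticking out at each end (92 mm over all); about 90 g. It bridges the trough, resting loose on both rails. Origin at the centre of its underside, z up
- fuse_center (a point): Centre of the fuse's block, 9 mm above its underside
- dish: Shallow white ceramic dish, 110 mm across and 30 mm high, loose on the shelf beside the work. Origin at the centre of its underside. Leave alone
- scraper: Putty scraper lying on the shelf beside the work: wooden handle and steel blade, 193 mm long, 60 mm wide, 18 mm high. Origin on the shelf where blade meets handle, x towards the blade. Leave alone
Not all that is in view belongs to the job. What is meant by the fuse is not blue, purple or yellow, and is the smaller of those in its own colour.

How it is judged:
By the outcome, as a careful person would: the job done as asked, in the order asked, and still so for the second after the job is handed in, with the robot touching nothing.
It also fails if it takes over 38 s, if anything falls off the work surface, if the arm or the gripper's body presses on something with over 40 N, if the wrist force passes 120 N, or if a joint passes its speed limit or range.

ROBOT

A 6-joint arm with a two-finger parallel gripper is mounted at the origin on the work surface. World frame = base frame: x ahead of the robot, y to its left, z up, the work surface at z = 0. Lengths are in mm, angles in rad, forces in N, time in s.
With the tool pointing down it reaches from about 300 to 875 mm from the base axis. Payload 4.2 kg.
Tool frame: the origin (TCP) lies where the fingers leave the gripper's body, on its centre line; the fingertips stand 73 mm ahead of it and the grasp point (between the pads) lies 54 mm ahead of it; z points along the fingers, y is the direction in which the jaws open and shut (so a half turn about z gives the same grasp; the last joint's range is limited). The gripper opens to 85 mm and grips with 20 to 120 N. Pads are 22 mm wide; open, the fingers measure 114 mm over their backs; the gripper's body (76 mm by 85 mm) begins 54 mm behind the grasp point. The pads swing forward as they close: fully open they stand 13 mm farther back than shut.
Start: joints at [-1.279, 0.32, 1.565, -0, 1.257, -0.02], TCP at [176.395, -547.283, 303.938] pointing down, gripper open.
Joint ranges: [-3.11, 3.11], [-0.84, 2.01], [0.21, 2.61], [-1.34, 4.49], [0.05, 2.63], [-2.56, 2.56]. Speed limits (rad/s): [2.57, 2.57, 3.14, 3.14, 3.14, 3.14].

INTERFACE

Orientations are given as a unit quaternion [w, x, y, z].
In Python, from station import robot gives the robot as it stands.
- The arm moves only by the shell command python3 -m inch 'ROWS' [FORCE]. ROWS is text: rows parted by semicolons, each of 7 numbers parted by spaces: the shift along the tool's x, y, z in units of 25 mm (1.0 is 25 mm), then the turn, a rotation vector about the tool's x, y, z in units of 5 degrees (1.0 is 5 degrees), then the opening, from 0 (shut) to 1 (fully open). A call has 1 to 5 rows; each row is the pose to reach, as a shift and turn from the pose measured when the call began, along the tool's axes at that moment; what a row does not reach only later rows make up. A row lasts 1/12 s, in which the tool goes at most 41.7 mm and 7.16 degrees, less where a joint would pass 70% of its speed; a pose out of reach is approached as far as the arm can. A call with a gripper value outside its range is refused whole. The fingers move at their own pace and stop on an object; FORCE is the grip in N (left out, the last holds). Time passes only in rows, so rows that repeat a pose let the fingers close. It gives the time, the measured TCP pose, the force and the opening at its end, in the units of the state.
- robot.get_obs(): the state, without advancing time (a new reading comes with each control period).
- robot.camera(name): name is "scene" or "top" or "wrist"; returns the picture (420x560x3 uint8, blue, green, red); there is no depth.
- robot.camera_info(name): a dict with "fx", "fy", "cx", "cy" (pixels), "xyz" and "orientation" of the camera in the world. Camera axes: x right, y down, z forward; pixel columns grow to the right and rows downward; lengths in mm; the calibration is good to about 2 mm. A picture is of the moment at which its call begins: read the wrist's pose just before it. camera_info takes no time and is no camera call; for the wrist camera it gives the pose at the moment of the call.
- robot.finish_job(): hands the job in, once; it reports no verdict.
The state is a dict: "clock": time; "joint_positions": joint angles; "qvel": joint speeds; "joint_efforts": joint torques, N m; "tcp_pos": TCP position; "tcp_rot": TCP orientation; "wrist_force": force on the tool from outside, world axes, zero at the start; "moment": the same for the moment, N m; "opening": opening from 0.0 (shut) to 1.0 (fully open).
Only numpy, scipy, OpenCV 4.12 (cv2) and the standard library are available. Lean on these libraries where they do the work, as an engineer would, in place of code of your own. Each camera call takes 0.05 s, during which the arm holds its last target.

## Working session

There is one attempt and no reset: what is moved stays moved. The work goes in short steps, Python scripts to look and compute and a shell command to move; the robot and the scene stay as the last step left them, time stands still between calls to the robot, and variables do not carry over. Pictures are saved under pics/ and viewed, and the job is handed in when it is done.

```bash
ls; mkdir -p pics
python3 - <<'E'
from station import robot
import cv2
o=robot.get_obs(); print(o)
for n in ["scene","top","wrist"]:
    print(n,robot.camera_info(n)); cv2.imwrite(f"pics/a_{n}.png",robot.camera(n))
E
```

```text
pics
{'clock': 0.0, 'joint_positions': array([-1.27901968e+00,  3.20260759e-01,  1.56567790e+00, -3.61852134e-06,
        1.25741227e+00, -2.00094036e-02]), 'qvel': array([-0.00074235, -0.00177499,  0.00155823,  0.00036015, -0.00098072,
        0.0015053 ]), 'joint_efforts': array([-2.51751226e-03, -4.15526962e+01, -2.34169167e+01, -2.90559738e-04,
        8.36249557e-03,  2.33783476e-05]), 'tcp_pos': array([ 176.27851263, -546.93728509,  303.10048323]), 'tcp_rot': array([-8.70799125e-04,  9.87872803e-01,  1.55262852e-01, -1.20797699e-04]), 'wrist_force': array([-0.35280526, -0.18549311,  0.03654859]), 'moment': array([-0.01600654, -0.01123113,  0.01350955]), 'opening': 1.0030438951631362}
scene {'fx': 410.7853842607893, 'fy': 410.7853842607893, 'cx': 274.62272002416444, 'cy': 207.06225251324483, 'xyz': array([1134.1096227 , -528.36926584,  784.63861151]), 'orientation': array([-0.38540209,  0.82317474,  0.37935324, -0.17303091])}
top {'fx': 453.1048940999252, 'fy': 453.1048940999252, 'cx': 278.80904653653914, 'cy': 214.11435279371477, 'xyz': array([ 418.67604206,    5.07348078, 1252.01176512]), 'orientation': array([ 0.0277979 , -0.69843417,  0.71431455, -0.03423017])}
wrist {'fx': 349.60632157479927, 'fy': 349.60632157479927, 'cx': 278.0470751437256, 'cy': 203.2642858943781, 'xyz': array([ 252.02595685, -523.03377049,  373.71055593]), 'orientation': array([ 0.12255077,  0.79890096, -0.58185945, -0.09043316])}
```

View pics/a_scene.png

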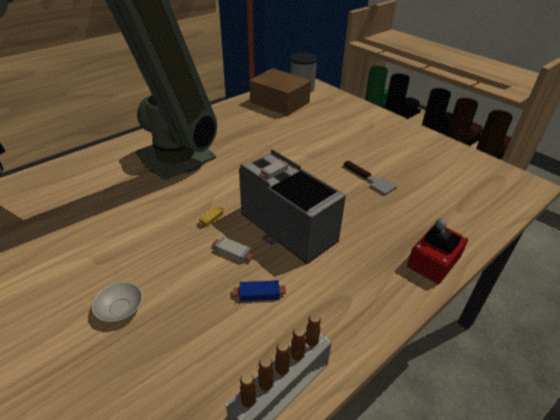

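View pics/a_top.png

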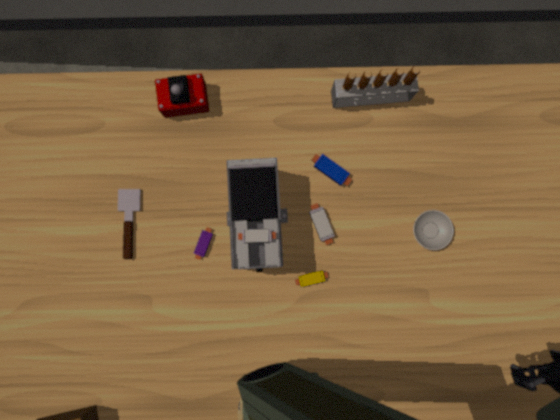

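View pics/a_wrist.png

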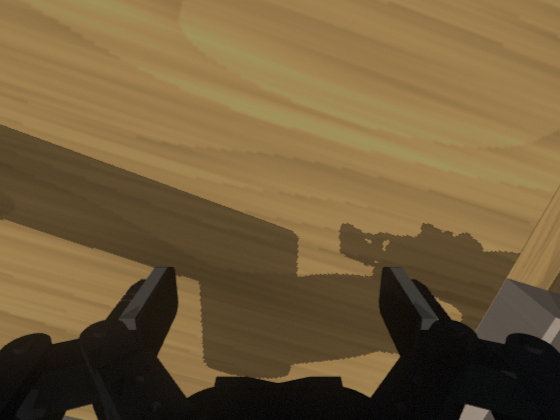

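Run:
```python
import cv2
a=cv2.imread("pics/a_top.png")[145:285,190:350]; cv2.imwrite("pics/b1.png",cv2.resize(a,None,fx=4,fy=4,interpolation=cv2.INTER_CUBIC))
a=cv2.imread("pics/a_scene.png")[130:270,200:360]; cv2.imwrite("pics/b2.png",cv2.resize(a,None,fx=4,fy=4,interpolation=cv2.INTER_CUBIC))
```

```text
(no output)
```

View pics/b1.png

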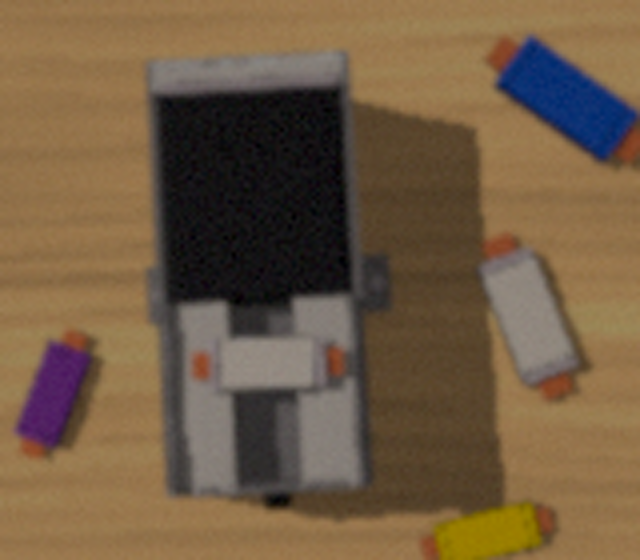

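View pics/b2.png

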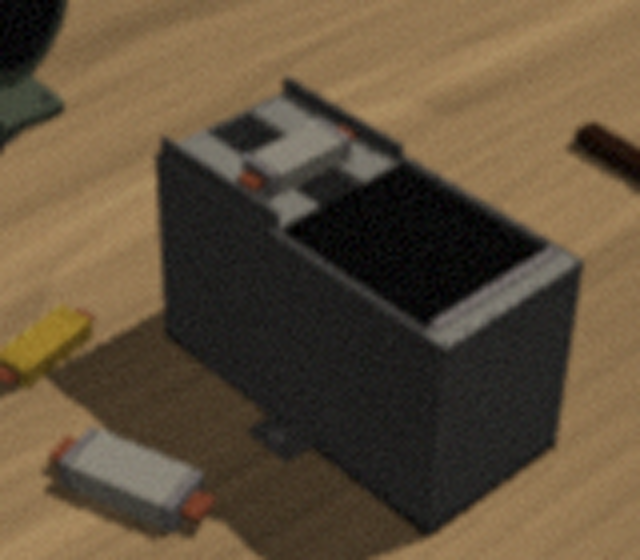

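```bash
cat > h.py <<'E'
import numpy as np, cv2
from scipy.spatial.transform import Rotation as R
from station import robot
def rot(q): return R.from_quat([q[1],q[2],q[3],q[0]])
def ray(info,px,z):
    d=rot(info["orientation"]).apply([(px[0]-info["cx"])/info["fx"],(px[1]-info["cy"])/info["fy"],1])
    c=np.array(info["xyz"]); return c+d*(z-c[2])/d[2]
def proj(info,p):
    v=rot(info["orientation"]).inv().apply(np.array(p)-info["xyz"]); return np.array([info["fx"]*v[0]/v[2]+info["cx"],info["fy"]*v[1]/v[2]+info["cy"]])
E
python3 - <<'E'
from h import *
np.set_printoptions(precision=1,suppress=True)
t=robot.camera_info("top"); s=robot.camera_info("scene")
def T(x,y,z): return ray(t,((x+.5)/4-.5+190,(y+.5)/4-.5+145),z)
def S(x,y,z): return ray(s,((x+.5)/4-.5+200,(y+.5)/4-.5+130),z)
for n,p in dict(FL=(150,62),FR=(347,52),mFL=(160,97),mFR=(347,88),eL=(172,303),eR=(352,297)).items(): print(n,T(*p,160))
for n,p in dict(NL=(168,493),NR=(370,487)).items(): print(n,T(*p,165))
for n,p in dict(b1=(202,366),b2=(336,361)).items(): print(n,T(*p,169))
for n,p in dict(tl=(217,338),tr=(322,336),bl=(218,391),br=(325,388)).items(): print(n,T(*p,178))
print("white2");
for p in [(480,265),(528,250),(530,385),(578,370)]: print(T(*p,18))
print("scene")
for n,p in dict(FR=(435,345),FL=(580,265)).items(): print(n,S(*p,160))
for n,p in dict(NR=(162,143),NL=(285,85)).items(): print(n,S(*p,172))
for n,p in dict(eR=(280,225),eL=(400,160)).items(): print(n,S(*p,160))
for n,p in dict(b1=(347,133),b2=(252,181)).items(): print(n,S(*p,169))
E
```

```text
FL [649.8 117.2 160. ]
FR [653.4  -3.2 160. ]
mFL [628.  111.4 160. ]
mFR [631.1  -2.7 160. ]
eL [501.9 105.9 160. ]
eR [503.1  -2.8 160. ]
NL [388.2 109.4 165. ]
NR [389. -11. 165.]
b1 [463.1  87.7 169. ]
b2 [464.3   7.6 169. ]
tl [479.2  77.8 178. ]
tr [479.   15.6 178. ]
bl [447.8  77.8 178. ]
br [448.1  14.5 178. ]
white2
[534.1 -91.9  18. ]
[ 543.7 -125.1   18. ]
[ 451.4 -123.6   18. ]
[ 460.9 -156.6   18. ]
scene
FR [647.6  -0.7 160. ]
FL [651.7 119.2 160. ]
NR [396.   -6.9 172. ]
NL [394. 101. 172.]
eR [502.3   5.  160. ]
eL [499.1 112.  160. ]
b1 [462.5  97.3 169. ]
b2 [464.1  13.8 169. ]
```

```bash
cat >> h.py <<'E'
def delta(pos,yaw,tilt=0):
    o=robot.get_obs(); q=rot(o["tcp_rot"]); 
    y=np.radians(yaw); x=np.array([np.cos(y),np.sin(y),0]); z=np.array([0,0,-1.]); Y=np.cross(z,x)
    Rt=R.from_matrix(np.stack([x,Y,z],1))
    d=q.inv().apply(np.array(pos)-o["tcp_pos"])/25; r=(q.inv()*Rt).as_rotvec(degrees=True)/5
    np.set_printoptions(precision=2,suppress=True)
    print("clock %.2f"%o["clock"],"tcp",o["tcp_pos"],"F",o["wrist_force"],"op %.2f"%o["opening"]); print("shift",d,"turn",r)
E
python3 -c "
from h import *
delta([470,50,340],91.8)"
```

```text
clock 0.15 tcp [ 176.31 -547.02  303.28] F [ 0.41 -1.37 -0.6 ] op 1.00
shift [ 18.51 -19.13  -1.44] turn [ -0.01  -0.01 -14.79]
```

```bash
python3 -m inch '1.1 -1.15 -0.3 0 0 -1.1 1; 2.2 -2.3 -0.6 0 0 -2.2 1; 3.3 -3.45 -0.9 0 0 -3.3 1; 4.4 -4.6 -1.2 0 0 -4.4 1; 5.5 -5.75 -1.4 0 0 -5.5 1'; python3 -c "
from h import *
delta([470,50,340],91.8)"
```

```text
clock: 0.57
tcp_pos: [263.4, -366.5, 338.8]
tcp_rot: [-0.001, 0.922, 0.387, 0.0]
wrist_force: [1.4, -1.1, 0.9]
opening: 1.005
clock 0.57 tcp [ 263.44 -366.45  338.84] F [ 1.39 -1.13  0.87] op 1.00
shift [17.68 -5.76 -0.03] turn [-0.   -0.01 -9.24]
```

```bash
python3 -m inch '1.5 -0.5 0 0 0 -1.0 1; 3.0 -1.0 0 0 0 -2.0 1; 4.5 -1.5 0 0 0 -3.0 1; 6.0 -2.0 0 0 0 -4.0 1; 7.5 -2.5 0 0 0 -4.8 1'; python3 -c "
from h import *
delta([470,50,340],91.8)"
```

```text
clock: 0.98
tcp_pos: [350.2, -186.9, 339.1]
tcp_rot: [-0.0, 0.82, 0.572, 0.0]
wrist_force: [0.7, -0.4, -0.9]
opening: 0.997
clock 0.98 tcp [ 350.16 -186.88  339.07] F [ 0.72 -0.39 -0.86] op 1.00
shift [10.55  1.22 -0.03] turn [ 0.   -0.01 -4.4 ]
```

```bash
python3 -m inch '1.5 0.2 0 0 0 -0.8 1; 3.0 0.4 0 0 0 -1.6 1; 4.5 0.6 0 0 0 -2.4 1; 6 0.8 0 0 0 -3.2 1; 7.5 1.0 0 0 0 -4.0 1'; python3 -c "
from h import *
delta([470,50,340],91.8)"
```

```text
clock: 1.4
tcp_pos: [438.7, -17.6, 339.2]
tcp_rot: [-0.0, 0.707, 0.707, 0.0]
wrist_force: [1.2, -1.0, -0.4]
opening: 0.997
clock 1.40 tcp [438.68 -17.61 339.23] F [ 1.17 -0.99 -0.44] op 1.00
shift [ 2.7   1.25 -0.03] turn [ 0.   -0.01 -0.36]
```

```bash
python3 -m inch '0.5 0.8 0 0 0 -0.3 1; 0.5 1.2 0 0 0 -0.35 1; 0.5 1.2 0 0 0 -0.35 1;0.5 1.2 0 0 0 -0.35 1'
python3 - <<'E'
from h import *
delta([470,50,340],91.8)
print(robot.camera_info("wrist"))
import pickle
pickle.dump(robot.camera_info("wrist"),open("w1.pkl","wb"))
cv2.imwrite("pics/w1.png",robot.camera("wrist"))
cv2.imwrite("pics/s1.png",robot.camera("scene"))
E
```

```text
clock: 1.73
tcp_pos: [468.4, -5.6, 338.7]
tcp_rot: [-0.001, 0.696, 0.718, -0.0]
wrist_force: [-0.6, 0.3, 0.2]
opening: 1.002
clock 1.73 tcp [468.38  -5.62 338.74] F [-0.56  0.26  0.2 ] op 1.00
shift [ 2.22  0.13 -0.05] turn [-0.02 -0.   -0.01]
{'fx': 349.60632157479927, 'fy': 349.60632157479927, 'cx': 278.0470751437256, 'cy': 203.2642858943781, 'xyz': array([468.28,  71.95, 409.31]), 'orientation': array([0.15, 0.99, 0.01, 0.  ])}
```

View pics/w1.png

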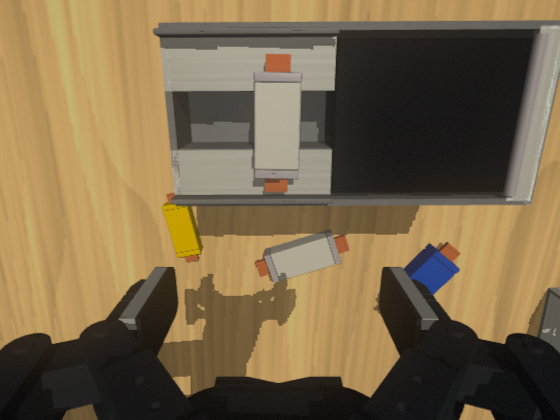

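View pics/s1.png

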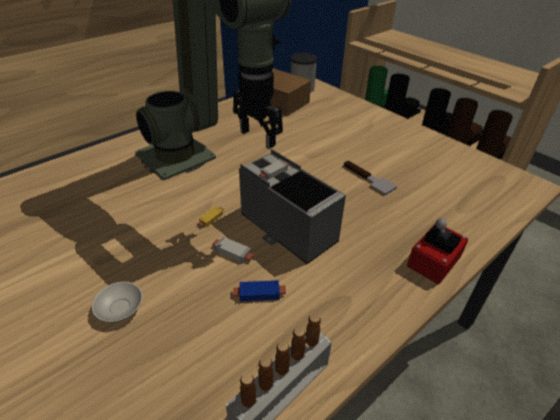

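Run:
```python
from h import *
import pickle
w=pickle.load(open("w1.pkl","rb")); np.set_printoptions(precision=1,suppress=True)
for n,p,z in [("railU edge",(336,90),160),("railL edge",(332,147),160),("railU innerback",(190,91),160),("railL innerback",(190,150),160),
 ("railU outer edge",(336,38),160),("railL outer edge",(331,195),160),("flap far U",(533,38),160),("flap far L",(508,195),160),
 ("fuse",(255,80),178),("",(301,80),178),("",(256,172),178),("",(299,172),178),("bladeU",(278,54),169),("bladeL",(276,192),169)]:
    print(n,ray(w,p,z))
# edges
im=cv2.imread("pics/w1.png"); b=cv2.resize(im[10:220,140:560],None,fx=1.9,fy=1.9,interpolation=cv2.INTER_CUBIC); cv2.imwrite("pics/w1c.png",b)
```

```text
railU edge [507.3  75.  160. ]
railL edge [507.6  36.4 160. ]
railU innerback [408.3  71.4 160. ]
railL innerback [406.5  31.2 160. ]
railU outer edge [504.8 107.1 160. ]
railL outer edge [509.6   0.9 160. ]
flap far U [632.8 110.9 160. ]
flap far L [640.8   4.8 160. ]
fuse [453.5  79.2 178. ]
 [482.2  80.  178. ]
 [454.8  20.6 178. ]
 [483.8  21.5 178. ]
bladeU [467.4  95.5 169. ]
bladeL [468.7   4.5 169. ]
```

View pics/w1c.png

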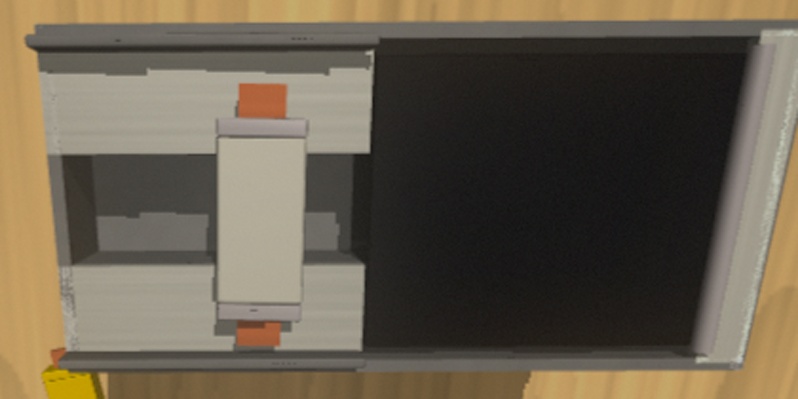

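Run:
```python
from h import *
import pickle
w=pickle.load(open("w1.pkl","rb")); o=robot.get_obs(); q=rot(o["tcp_rot"])
for t in (54,60,66,73):
  for y in (-42.5,-50,42.5,50):
    print(t,y,[proj(w,o["tcp_pos"]+q.apply([x,y,t])) for x in (11,-11)])
delta([489,54,290],92.2)
```

```text
54 -42.5 [array([163.75199334, 269.84774536]), array([168.91911054, 317.29115378])]
54 -50 [array([144.83183505, 269.83194086]), array([150.86362969, 317.27733307])]
54 42.5 [array([378.10678605, 270.02680151]), array([373.48080358, 317.44773713])]
54 50 [array([397.01394653, 270.04259515]), array([391.52444712, 317.46154877])]
60 -42.5 [array([168.27891641, 262.82442363]), array([173.05123289, 308.77888217])]
60 -50 [array([150.10877998, 262.80905759]), array([155.68002601, 308.76536738])]
60 42.5 [array([374.13918481, 262.99851463]), array([369.86280859, 308.93200147])]
60 50 [array([392.29733317, 263.01387053]), array([387.22305812, 308.94550773])]
66 -42.5 [array([172.46067982, 256.33660191]), array([176.88164231, 300.88814648])]
66 -50 [array([154.98336875, 256.32165468]), array([160.14473748, 300.8749306 ])]
66 42.5 [array([370.47400896, 256.50595006]), array([366.508913, 301.037881])]
66 50 [array([387.94022847, 256.5208878 ]), array([383.23564584, 301.05108885])]
73 -42.5 [array([176.95358226, 249.3660617 ]), array([181.01140617, 292.38073343])]
73 -50 [array([160.22063429, 249.3515792 ]), array([164.95836605, 292.36785632])]
73 42.5 [array([366.53603575, 249.53014684]), array([362.89282398, 292.52663146])]
73 50 [array([383.25881653, 249.54462054]), array([378.93650614, 292.53950106])]
clock 1.83 tcp [467.75  -6.09 339.07] F [-0.63  0.12  0.3 ] op 1.00
shift [2.38 0.92 1.96] turn [-0.01 -0.01 -0.11]
```

Run:
```python
import cv2
im=cv2.imread("pics/w1.png"); cv2.imwrite("pics/w1d.png",cv2.resize(im[250:420,100:460],None,fx=2.2,fy=2.2,interpolation=cv2.INTER_CUBIC))
```

```text
(no output)
```

View pics/w1d.png

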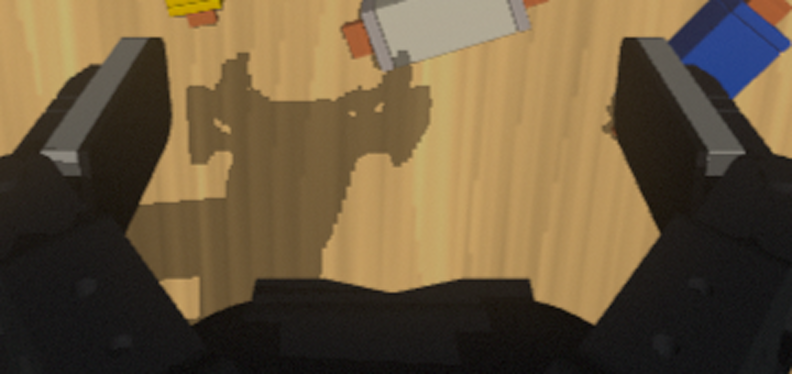

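Run:
```python
from h import *
import pickle
w=pickle.load(open("w1.pkl","rb")); o=robot.get_obs(); q=rot(o["tcp_rot"])
np.set_printoptions(precision=1,suppress=True)
c=q.inv().apply(w["xyz"]-o["tcp_pos"]); print("cam in tool",c)
for p in [(163,38),(624,38),(170,105),(130,235),(160,280),(195,325),(255,280),(530,280),(395,292)]:
  u=(p[0]/2.2+100-8,p[1]/2.2+250)
  d=q.inv().apply(rot(w["orientation"]).apply([(u[0]-w["cx"])/w["fx"],(u[1]-w["cy"])/w["fy"],1]))
  print(p,[ (c+d*(x-c[0])/d[0])[1:] for x in (35,20,11,0,-11)])
```

```text
cam in tool [ 78.    2.7 -70.2]
(163, 38) [array([-26.1,  10.9]), array([-36.2,  39.2]), array([-42.2,  56.1]), array([-49.6,  76.9]), array([-57. ,  97.6])]
(624, 38) [array([28., 11.]), array([36.8, 39.3]), array([42.1, 56.3]), array([48.6, 77.1]), array([55.1, 97.8])]
(170, 105) [array([-21.1,  -3.1]), array([-29.5,  20.2]), array([-34.5,  34.2]), array([-40.6,  51.4]), array([-46.7,  68.5])]
(130, 235) [array([-18.9, -21.2]), array([-26.4,  -4.1]), array([-31. ,   6.1]), array([-36.5,  18.7]), array([-42. ,  31.2])]
(160, 280) [array([-15.2, -25.7]), array([-21.4, -10.2]), array([-25.2,  -0.9]), array([-29.8,  10.5]), array([-34.3,  21.9])]
(195, 325) [array([-11.6, -29.6]), array([-16.6, -15.4]), array([-19.6,  -6.9]), array([-23.3,   3.5]), array([-27. ,  13.8])]
(255, 280) [array([ -8.3, -25.7]), array([-12.2, -10.2]), array([-14.5,  -0.8]), array([-17.3,  10.5]), array([-20.2,  21.9])]
(530, 280) [array([ 11.5, -25.7]), array([ 14.5, -10.1]), array([16.4, -0.8]), array([18.6, 10.6]), array([20.8, 22. ])]
(395, 292) [array([  1.8, -26.8]), array([  1.4, -11.6]), array([ 1.2, -2.5]), array([1. , 8.6]), array([ 0.7, 19.7])]
```

```bash
python3 -m inch '1.2 0.4 0.5 0 0 -0.1 1; 2.4 0.65 1.5 0 0 -0.1 1; 2.4 0.65 2.5 0 0 -0.1 1; 2.4 0.65 3.3 0 0 -0.1 1; 2.4 0.65 3.4 0 0 -0.1 1'
python3 - <<'E'
from h import *
import pickle
robot.camera("top")
delta([483,54,195],92.2)
pickle.dump(robot.camera_info("wrist"),open("w2.pkl","wb"))
cv2.imwrite("pics/w2.png",robot.camera("wrist"))
s=robot.camera("scene")
cv2.imwrite("pics/s2.png",cv2.resize(s[90:270,180:380],None,fx=3.3,fy=3.3,interpolation=cv2.INTER_CUBIC))
E
```

```text
clock: 2.25
tcp_pos: [479.5, 53.5, 250.9]
tcp_rot: [-0.003, 0.694, 0.72, -0.003]
wrist_force: [-0.6, 0.7, -0.0]
opening: 1.0
clock 2.30 tcp [480.42  53.43 252.38] F [-0.06 -0.45  0.02] op 1.00
shift [0.02 0.12 2.29] turn [-0.07 -0.   -0.03]
```

View pics/w2.png

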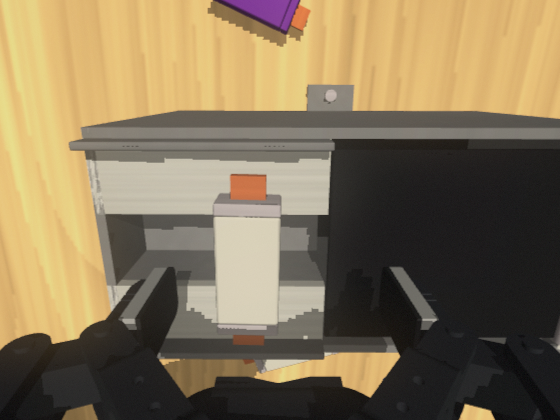

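View pics/s2.png

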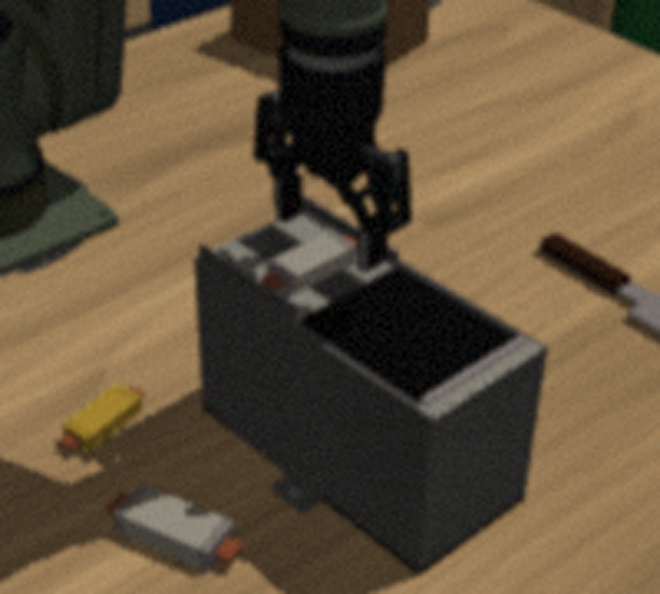

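Run:
```python
from h import *
import pickle
w=pickle.load(open("w2.pkl","rb")); np.set_printoptions(precision=1,suppress=True)
o=robot.get_obs();q=rot(o["tcp_rot"]); w["xyz"]=w["xyz"]-q.apply([0,2.7,0]); print(o["tcp_pos"],q.inv().apply(w["xyz"]-o["tcp_pos"]))
for n,p,z in [("railU edge",(329,213),160),("railL edge",(325,283),160),("railU back",(110,214),160),("railL back",(117,286),160),
 ("railU outer",(330,150),160),("fuse",(216,214),178),("",(280,214),178),("",(217,325),178),("",(278,325),178),("bladeU",(248,186),169),("bladeL",(248,341),169)]:
    print(n,ray(w,p,z))
```

```text
[482.3  53.6 255. ] [ 77.5  -2.  -67.8]
railU edge [503.8  75.3 160. ]
railL edge [504.8  36.4 160. ]
railU back [395.6  70.7 160. ]
railL back [394.9  30.3 160. ]
railU outer [501.8 106.3 160. ]
fuse [451.3  79.1 178. ]
 [479.4  80.2 178. ]
 [450.8  21.6 178. ]
 [480.6  22.8 178. ]
bladeU [464.5  90.  169. ]
bladeL [465.3   5.5 169. ]
```

```bash
python3 -c "
from h import *
delta([482,54.5,195],92.3)"
```

```text
clock 2.40 tcp [482.29  53.6  255.03] F [ 0.03 -0.21  1.91] op 1.00
shift [ 0.04 -0.01  2.4 ] turn [ 0.   -0.01 -0.05]
```

```bash
python3 -m inch '0.04 0 0.4 0 0 0 1; 0.04 0 0.8 0 0 0 1; 0.04 0 1.1 0 0 0 1; 0.04 0 1.4 0 0 0 1; 0.04 0 1.5 0 0 0 1'; python3 -c "
from h import *
delta([482,54.5,195],92.3)"
```

```text
clock: 2.82
tcp_pos: [481.9, 54.5, 216.3]
tcp_rot: [-0.0, 0.694, 0.72, -0.0]
wrist_force: [-0.0, -0.1, 1.1]
opening: 1.002
clock 2.82 tcp [481.93  54.45 216.34] F [-0.   -0.09  1.09] op 1.00
shift [0.   0.   0.85] turn [-0.01 -0.   -0.05]
```

```bash
python3 -m inch '0 0 0.25 0 0 0 1; 0 0 0.45 0 0 0 1; 0 0 0.65 0 0 0 1; 0 0 0.8 0 0 0 1; 0 0 0.8 0 0 0 1'
python3 - <<'E'
from h import *
delta([482,54.5,195],92.3)
cv2.imwrite("pics/w3.png",robot.camera("wrist"))
s=robot.camera("scene")
cv2.imwrite("pics/s3.png",cv2.resize(s[90:270,180:380],None,fx=3.3,fy=3.3,interpolation=cv2.INTER_CUBIC))
E
```

```text
clock: 3.23
tcp_pos: [481.7, 54.5, 195.6]
tcp_rot: [-0.001, 0.694, 0.72, -0.001]
wrist_force: [0.3, -0.7, 1.3]
opening: 1.0
clock 3.23 tcp [481.71  54.48 195.62] F [ 0.27 -0.7   1.28] op 1.00
shift [0.   0.01 0.02] turn [-0.03 -0.   -0.05]
```

View pics/w3.png

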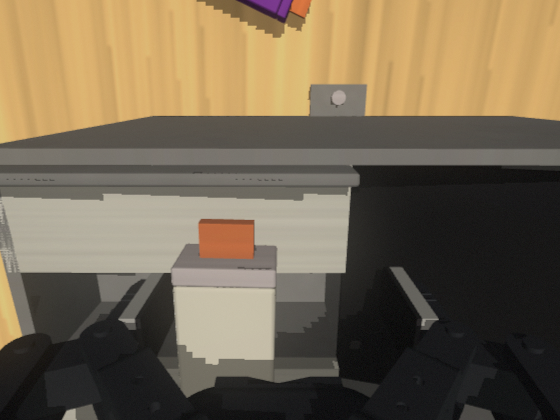

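View pics/s3.png

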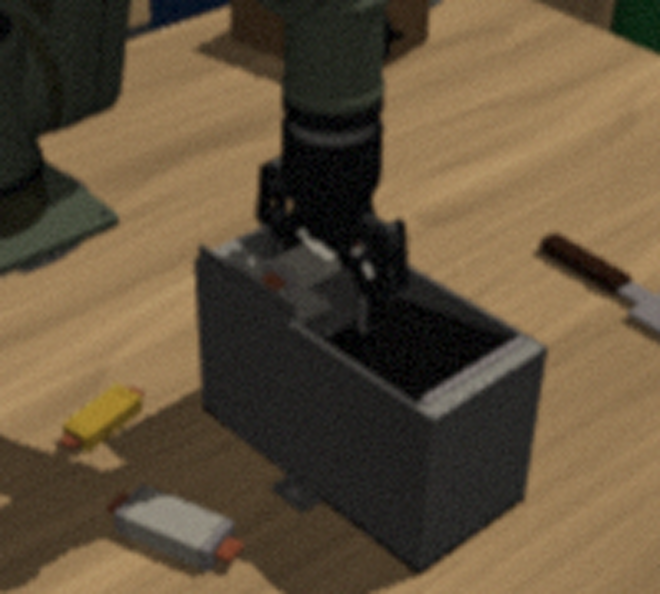

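```bash
python3 -m inch '0 0.3 0.05 0 0 0 1; 0 0.55 0.05 0 0 0 1; 0 0.8 0.05 0 0 0 1; 0 1.05 0.05 0 0 0 1; 0 1.2 0.05 0 0 0 1'
python3 - <<'E'
from h import *
delta([482,54.5,195],92.3)
cv2.imwrite("pics/w4.png",robot.camera("wrist"))
s=robot.camera("scene")
cv2.imwrite("pics/s4.png",cv2.resize(s[90:270,180:380],None,fx=3.3,fy=3.3,interpolation=cv2.INTER_CUBIC))
E
```

```text
clock: 3.75
tcp_pos: [512.4, 55.5, 194.8]
tcp_rot: [-0.001, 0.694, 0.72, -0.001]
wrist_force: [-3.0, -0.3, 1.9]
opening: 1.004
clock 3.75 tcp [512.39  55.55 194.78] F [-3.   -0.25  1.89] op 1.00
shift [ 0.   -1.22 -0.01] turn [-0.03 -0.   -0.05]
```

View pics/w4.png

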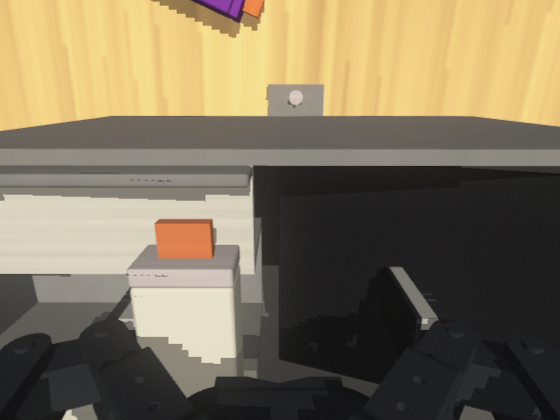

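View pics/s4.png

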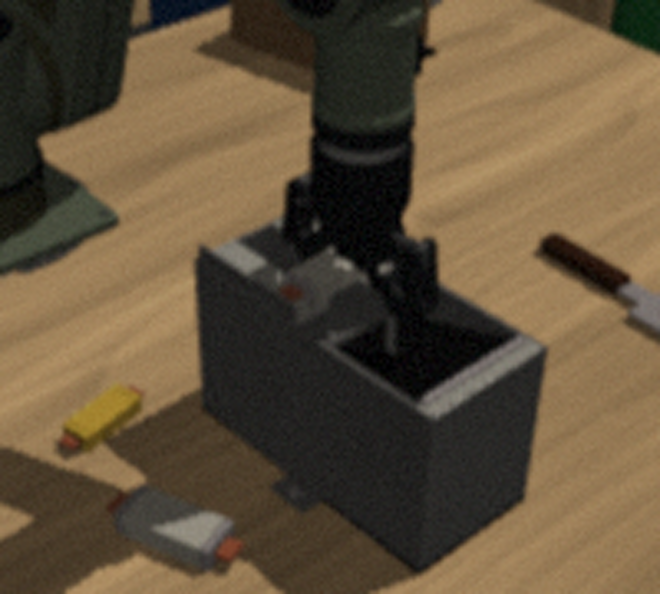

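```bash
python3 -m inch '0 0.3 0 0 0 0 1; 0 0.6 0 0 0 0 1; 0 0.9 0 0 0 0 1; 0 1.2 0 0 0 0 1; 0 1.4 0 0 0 0 1'
python3 - <<'E'
from h import *
delta([557,57.5,195],92.3)
cv2.imwrite("pics/w5.png",robot.camera("wrist"))
s=robot.camera("scene")
cv2.imwrite("pics/s5.png",cv2.resize(s[90:270,180:380],None,fx=3.3,fy=3.3,interpolation=cv2.INTER_CUBIC))
E
```

```text
clock: 4.27
tcp_pos: [548.3, 56.9, 194.6]
tcp_rot: [-0.001, 0.694, 0.72, -0.001]
wrist_force: [-4.8, -0.0, 1.2]
opening: 1.001
clock 4.27 tcp [548.3   56.86 194.64] F [-4.8  -0.04  1.18] op 1.00
shift [ 0.01  0.35 -0.01] turn [-0.02 -0.   -0.05]
```

View pics/w5.png

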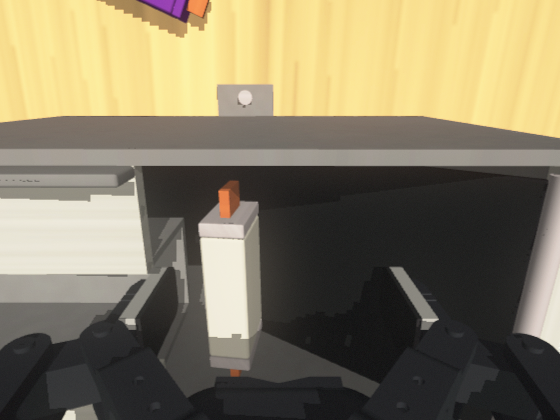

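View pics/s5.png

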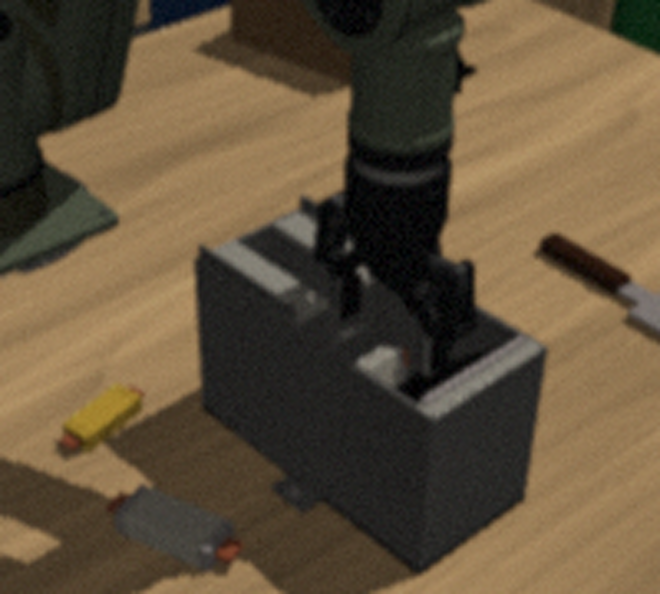

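```bash
python3 -m inch '0 0.2 0 0 0 0 1; 0 0.3 0 0 0 0 1; 0 0.3 0 0 0 0 1; 0 0.3 0 0 0 0 1; 0 0.3 0 0 0 0 1'
python3 - <<'E'
from h import *
delta([557,57.5,195],92.3)
cv2.imwrite("pics/w6.png",robot.camera("wrist"))
s=robot.camera("scene")
cv2.imwrite("pics/s6.png",cv2.resize(s[90:270,180:380],None,fx=3.3,fy=3.3,interpolation=cv2.INTER_CUBIC))
t=robot.camera("top")
cv2.imwrite("pics/t6.png",cv2.resize(t[145:285,190:350],None,fx=4,fy=4,interpolation=cv2.INTER_CUBIC))
E
```

```text
clock: 4.78
tcp_pos: [556.3, 57.1, 194.6]
tcp_rot: [-0.0, 0.694, 0.72, 0.0]
wrist_force: [-5.8, -0.4, 1.6]
opening: 1.002
clock 4.78 tcp [556.28  57.11 194.56] F [-5.77 -0.44  1.6 ] op 1.00
shift [ 0.01  0.03 -0.02] turn [-0.   -0.   -0.05]
```

View pics/w6.png

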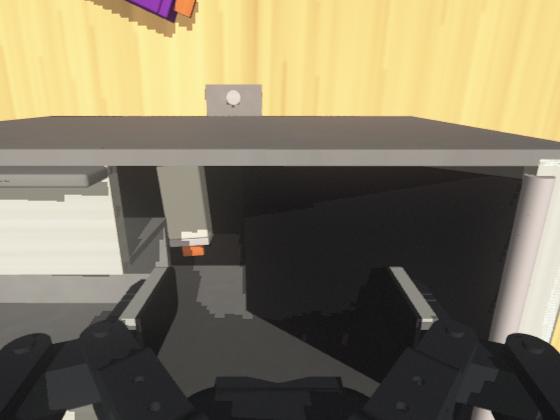

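View pics/s6.png

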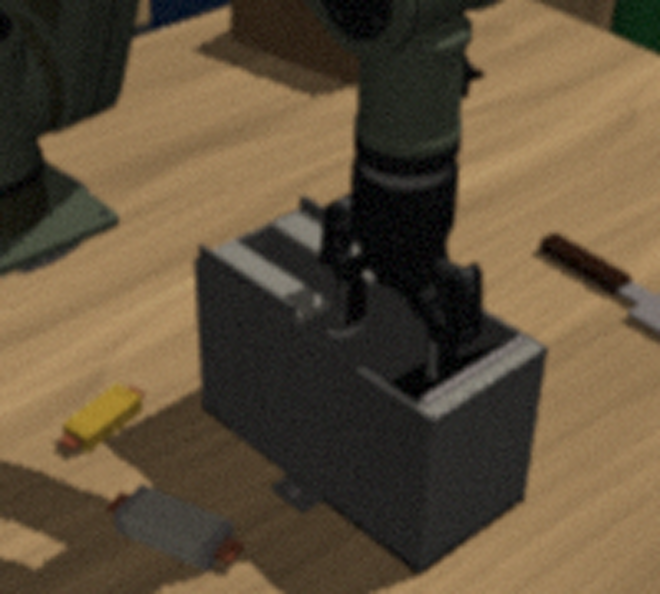

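Run:
```python
from h import *
np.set_printoptions(precision=1,suppress=True)
im=robot.camera("wrist"); w=robot.camera_info("wrist"); cv2.imwrite("pics/w7.png",im)
print(cv2.absdiff(im,cv2.imread("pics/w6.png"))[165:260,130:260].mean())
for p in [(160,170),(205,170),(171,245),(210,238),(193,252)]: print(ray(w,p,24),ray(w,p,36))
```

```text
1.3008097165991903
[474.8  80.1  24. ] [478.8  82.8  36. ]
[506.3  81.2  24. ] [508.8  83.9  36. ]
[479.2  22.8  24. ] [483.   28.4  36. ]
[508.7  29.6  24. ] [511.   34.8  36. ]
[495.5  17.6  24. ] [498.5  23.5  36. ]
```

View pics/w7.png

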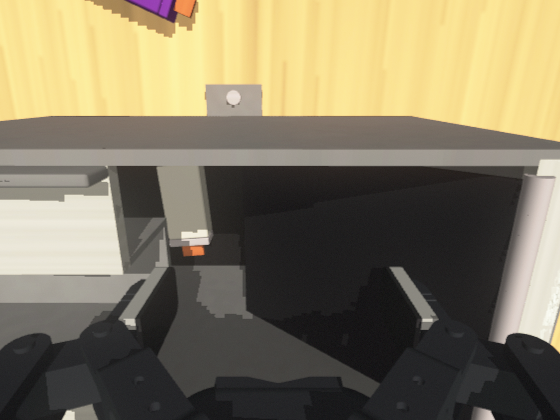

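```bash
python3 -m inch '0 -0.1 -0.3 0 0 0 1; 0 -0.2 -0.7 0 0 0 1; 0 -0.2 -1.1 0 0 0 1; 0 -0.2 -1.6 0 0 0 1; 0 -0.2 -2.2 0 0 0 1'; python3 -m inch '0 0 -1 0 0 0 1; 0 0 -2 0 0 0 1; 0 0 -3 0 0 0 1; 0 0 -3.5 0 0 0 1; 0 0 -3.5 0 0 0 1';  python3 -m inch '-0.5 0 0 0 0 0 1; -1.5 0 0 0 0 0 1; -2.0 0 0 0 0 0 1; -2 0 0 0 0 0 1; -2 0 0 0 0 0 1'
python3 - <<'E'
from h import *
delta([557,57.5,195],92.3)
cv2.imwrite("pics/w8.png",robot.camera("wrist"))
cv2.imwrite("pics/s8.png",robot.camera("scene"))
t=robot.camera("top")
cv2.imwrite("pics/t8.png",t)
E
```

```text
clock: 5.4
tcp_pos: [552.3, 57.0, 251.4]
tcp_rot: [0.001, 0.694, 0.72, 0.002]
wrist_force: [0.4, 0.2, -0.3]
opening: 0.999
clock: 5.82
tcp_pos: [554.2, 57.1, 344.2]
tcp_rot: [0.005, 0.694, 0.72, 0.006]
wrist_force: [-0.5, 0.4, 0.1]
opening: 0.997
clock: 6.23
tcp_pos: [555.9, 6.3, 343.3]
tcp_rot: [0.005, 0.695, 0.719, 0.006]
wrist_force: [0.7, -0.3, 0.3]
opening: 0.999
clock 6.23 tcp [555.93   6.26 343.32] F [ 0.67 -0.27  0.29] op 1.00
shift [2.04 0.02 5.94] turn [ 0.17 -0.02 -0.07]
```

View pics/w8.png

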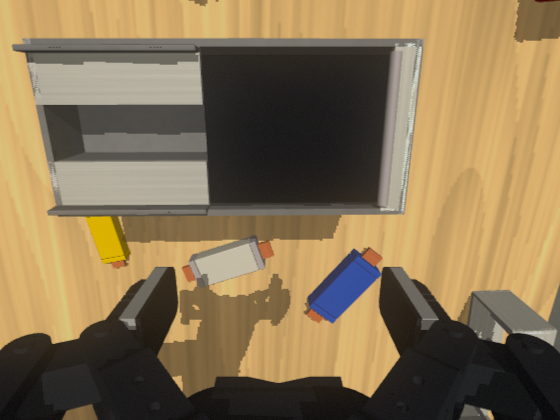

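View pics/s8.png

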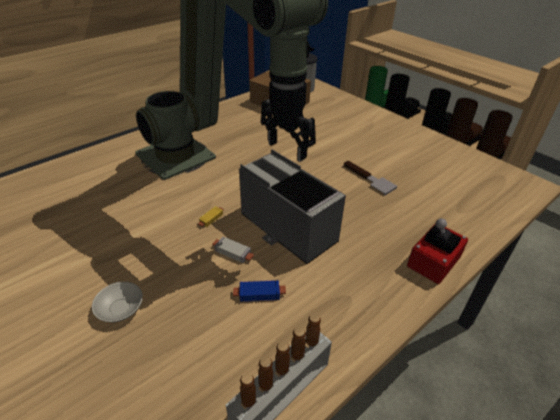

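View pics/t8.png

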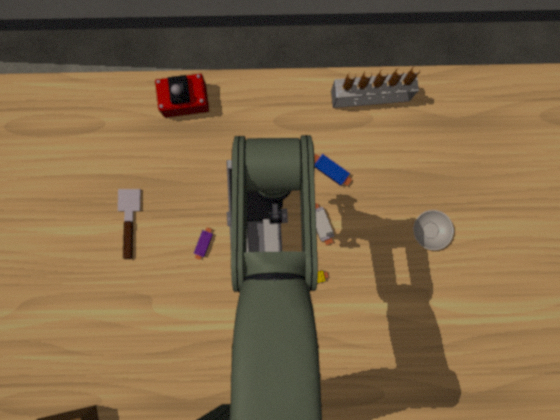

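```bash
python3 -c "
from station import robot
print(robot.finish_job(), robot.get_obs()['clock'])"
```

```text
the job is handed in; nothing more can be done
the job is handed in; nothing more can be done
```

The fuse is in the drop box, the flap is shut, and I handed the job in at about 6.4 s of the 38 s allowed. The robot gave no verdict.

**What I did:** I lowered the open gripper with the front finger in the mouth and the rear finger in the trough behind the fuse. The front finger pushed the flap down and held it open. The rear finger pushed the fuse straight along the rails and over the edge, without gripping or lifting it. Then I drew the fingers straight up and moved the arm aside.

**Last checks:**
- **Fuse:** before I withdrew, the wrist camera showed it flat on the box floor, clear of the flap edge. It measured about 30 mm wide at that height, which matches its size.
- **Flap:** afterwards it looked shut and flush, as it did at the start, with the rails empty. I judged this by eye and did not measure it.
- **Dish and scraper:** they looked unmoved in the scene and top pictures.
- **Forces:** readings at the end of each move were at most about 6 N. Nothing touched the robot at hand-in.

**Disagreement:** the three cameras differed by up to about 5 mm on where the box's ledge edge is. The wrist camera was about 3 mm off along the push. I corrected for that by using the fingers' known position in its own picture.

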